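# Snap the shoe-care caddy to the rack

## Task

Slide the grey shoe-care caddy over the table until it is fully home, square against both rubber bumpers of the low black shoe rack, with the middle of its steel eye under the raised snap hook. Then press the snap hook down over the eye so that the eye pushes the sprung gate in and is caught in the hook with the gate sprung shut again. Leave the caddy home and hooked, and do not disturb the loose shoe, the brush or the jar nearby.

Things in the scene. Friction and masses are not known exactly. Their poses are not given: they have to be found in the camera images.
- rack: Low black tube shoe rack, fixed, 260 mm wide (its y) with shoes on it, 160 mm tall. Origin on the table directly under the hook's pivot; its x axis points out of the rack towards the caddy, z up. Posts and shoes are all at x = -0.20 to -0.04. Two bumper arms (30 mm thick rubber ends) reach out along x at y = +-60 mm, 40 mm high; their rubber faces end at x = 157 mm. Between them the snap hook swings in the rack's x-z plane (y = 0).
- pivot (a point): Axis of the snap hook's hinge, 75 mm above the table over the rack's origin; the hinge axis is level, along the rack's y.
- snap_hook (a joint): Angle of the snap hook, rad: 0 = level, pointing along the rack's +x (its lower stop); grows as the hook is raised (to 1.4). A stiff hinge: the hook stays where it is left. Moving it takes about 2 to 8 N at its press pad, also with the gate being pushed. Steel hook 145 mm long, 70 mm deep; its mouth faces down when level, 40 mm below the line from the pivot to the bowl, and is closed by the gate.
- hook_pad (a point): Centre of the upper face of the flat press pad (44 mm along the hook, 30 mm wide) on the hook's back: 95 mm from the pivot along the hook and 28.5 mm above the hook's line through the pivot, so 103.5 mm above the table when the hook is level. Axes as the rack's, turned with the hook.
- hook_bowl (a point): Middle of the space in the hook where the eye's bar belongs: 107 mm from the pivot along the hook. Axes: x along the hook towards its nose, z out of its back (up when level).
- gate (a joint): Angle of the sprung gate, rad: 0 = shut, about 0.8 when the eye's bar passes, 1.15 at most. It opens inwards only (up into the hook), with 1 to 3 N at its free end, and springs shut by itself; 46 mm long, hinged at its rear end, its free end at the nose.
- caddy: Grey open box with shoe-care things in it, loose, 140 mm (x) by 180 mm (y) by 85 mm tall, walls 6 mm, about 0.7 kg. Origin under the middle of its floor, z up; its -x face carries the eye and faces the rack. Home = that face on both bumpers, i.e. origin at x = 227 mm, y = 0 in the rack's frame, with parallel axes.
- eye (a point): Middle of the outer bar of the steel eye: a level rectangular loop of 8 mm round bar, 75 mm above the table, standing 50 mm out from the caddy's -x face; the outer bar runs along the caddy's y and is 56 mm free between the legs. When the caddy is home this bar is 107 mm from the pivot, at its height.
- far_face (a point): Middle of the caddy's +x face (the plain face away from the rack), 40 mm above the table: where to push it towards the rack.
- loose_shoe: Bystander: grey shoe, 160 mm long, 82 mm tall; origin at the middle of its sole.
- shoe_brush: Bystander: wooden shoe brush, 140 x 50 x 42 mm; origin at the middle of its underside.
- polish_jar: Bystander: jar 60 mm across, 60 mm tall; origin at the middle of its base.

How it is judged (in metres and radians):
On the way, in this order (a step that is already met when the one before it is completed fails the run):
1. the caddy is home: square against both bumpers, its eye below the hook (x of eye in the frame of rack between 0.1 and 0.112 m and y of eye in the frame of rack between -0.02 and 0.02 m and angle between the x axis of caddy and the x axis of rack, either way round below 0.07 rad and angle between caddy's own z axis and vertical below 0.05 rad), for 0.2 s.
2. the hook is pressed down and the eye's bar is inside it with the gate shut (value of joint snap_hook below 0.16 rad and value of joint gate below 0.12 rad and z of eye in the frame of hook_bowl between -0.03 and 0.012 m and x of eye in the frame of hook_bowl between -0.015 and 0.022 m), for 0.2 s.
At the end, for the whole second after the job is handed in: Caddy home: face within 5 mm of the bumpers, eye within 20 mm of the rack's middle line, square within 4 degrees, flat. Eye bar inside the snap hook, hook within 0.16 rad of level, gate under 0.12 rad. All at rest; each bystander within 30 mm of its start (all of step 1 and all of step 2 and linear speed of caddy below 0.01 m/s and velocity of joint snap_hook between -0.05 and 0.05 rad/s and distance of each of loose_shoe, shoe_brush, polish_jar from where it was at the start of the episode below 0.03 m); the robot touches nothing.
It fails at once if the caddy is tipped (over 20 degrees) (angle between caddy's own z axis and vertical above 0.35 rad).
It fails at once if a bystander is knocked away or over (distance of any of loose_shoe, shoe_brush, polish_jar from where it was at the start of the episode above 0.05 m or angle between any of loose_shoe, shoe_brush, polish_jar's own z axis and vertical above 0.6 rad).
It also fails if it takes over 45 s, if anything falls off the work surface, if the arm or the gripper's body presses on something with over 40 N, if the wrist force passes 120 N, or if a joint passes its speed limit or range.

## Robot

A 6-joint arm with a two-finger parallel gripper is mounted at the origin on the work surface. World frame = base frame: x ahead of the robot, y to its left, z up, the work surface at z = 0. Lengths are in m, angles in degrees, forces in N, time in s.
With the tool pointing down it reaches from about 0.375 to 0.9 m from the base axis. Payload 3.1 kg.
Tool frame: the origin (TCP) lies between the finger pads; the fingertips stand 11 mm ahead of it and the grasp point (between the pads) lies 8 mm behind it; z points along the fingers, y is the direction in which the jaws open and shut (so a half turn about z gives the same grasp; the last joint's range is limited). The gripper opens to 87 mm and grips with 3 to 60 N. Pads are 19 mm wide; open, the fingers measure 117 mm over their backs; the gripper's body (75 mm by 190 mm) begins 51 mm behind the grasp point.
Start: joints at [-81.847, 30.224, 82.088, -0, 67.689, -10.227], TCP at [0.197, -0.593, 0.234] pointing down, gripper open.
Joint ranges: [-176.69, 176.69], [-43.24, 126.21], [12.49, 139.97], [-82, 262], [0, 151.66], [-163.58, 163.58]. Speed limits (degrees/s): [159.86, 159.86, 180, 180, 180, 180].

## Interface

Orientations are given as a 3x3 rotation matrix whose columns are the frame's x, y, z axes.
In Python, from rig import bot, vision gives the robot as it stands. The module is installed in compiled form; this text tells all that it offers.
- The arm moves only by the tool jog_arm, never from a script. Its argument "rows" is a list of rows, each an object with "dp": the shift along the tool's x, y, z in mm, a list of three; "turn": the turn, a rotation vector about the tool's x, y, z in degrees, a list of three; "grip": the opening, from 0 (shut) to 1 (fully open). A call has 1 to 10 rows; each row is the pose to reach, as a shift and turn from the pose commanded when the call began, along the tool's axes at that moment; what a row does not reach only later rows make up. A row lasts 1/10 s, in which the tool goes at most 50 mm and 8.59 degrees, less where a joint would pass 70% of its speed; a pose out of reach is approached as far as the arm can. A call with a gripper value outside its range is refused whole. The fingers move at their own pace and stop on an object; the grip force is fixed at half the most. Time passes only in rows, so rows that repeat a pose let the fingers close. It gives the time, the measured TCP pose, the force and the opening at its end, in the units of the state.
- bot.read_state(): the state, without advancing time (a new reading comes with each control period).
- vision.capture(name): name is "side" or "top" or "wrist"; returns (picture, depth): 420x560x3 uint8, red, green, blue; 420x560 float32, m along the optical axis (not along the pixel's ray), 0 where there is no reading.
- vision.camera_info(name): a dict with "vertical_fov" (degrees; the focal length in pixels is half the picture's height over the tangent of half this angle, whatever the lens; pixels are square), "cx", "cy" (the principal point, pixels), "position" and "rotation" of the camera in the world. Camera axes: x right, y down, z forward; pixel columns grow to the right and rows downward; lengths in m; the calibration is good to about 2 mm. A picture is of the moment at which its call begins: read the wrist's pose just before it. camera_info takes no time and is no camera call; for the wrist camera it gives the pose at the moment of the call.
- bot.hand_in(): hands the job in, once; it reports no verdict.
The state is a dict: "time_s": time; "joint_positions": joint angles; "qvel": joint speeds; "tau": joint torques, N m; "position": TCP position; "tcp_rot": TCP orientation; "force": force on the tool from outside, world axes, zero at the start; "moment": the same for the moment, N m; "opening": opening from 0.0 (shut) to 1.0 (fully open).
Only numpy, scipy, OpenCV 4.12 (cv2) and the standard library are available. Lean on these libraries where they do the work, as an engineer would, in place of code of your own. Each camera call takes 0.05 s, during which the arm holds its last target.

## Working session

There is one attempt and no reset: what is moved stays moved. The work goes in short steps, Python scripts to look and compute and a tool call to move; the robot and the scene stay as the last step left them, time stands still between calls to the robot, and variables do not carry over. Pictures are saved under pics/ and viewed, and the job is handed in when it is done.

Besides the shell and the picture viewer there is one more tool, called after "Request:" by a JSON object that holds its "method" and its "body". jog_arm: Moves the arm, as the interface text tells. Its arguments: {"type":"object","properties":{"rows":{"type":"array"}},"required":["rows"]}

```bash
mkdir -p pics; cat > h.py <<'E'
import numpy as np, cv2
from rig import bot, vision
def cam(n):
    i=vision.camera_info(n); f=210/np.tan(np.radians(i["vertical_fov"])/2)
    return i,f
def pts(n,depth,i=None):
    if i is None: i,f=cam(n)
    f=210/np.tan(np.radians(i["vertical_fov"])/2)
    v,u=np.mgrid[0:420,0:560]
    c=np.stack([(u-i["cx"])/f*depth,(v-i["cy"])/f*depth,depth],-1)
    return c@np.array(i["rotation"]).T+np.array(i["position"])
def grab(n,save):
    i=vision.camera_info(n); p,d=vision.capture(n)
    cv2.imwrite(f"pics/{save}.png",p[:,:,::-1]); np.savez(f"pics/{save}.npz",p=p,d=d,P=pts(n,d,i))
    return p,d,pts(n,d,i),i
E
python3 - <<'E'
from h import *
for n in("side","top"):
    p,d,P,i=grab(n,n+"0"); print(n,i, (d==0).mean())
s=bot.read_state(); print(s)
E
```

```text
side {'vertical_fov': 55.532051234980585, 'cx': 283.2418866096301, 'cy': 212.60241389671447, 'position': array([ 0.5210737 , -0.44198113,  0.58144822]), 'rotation': array([[ 0.98488711, -0.1076716 ,  0.13566208],
       [-0.17235536, -0.68644525,  0.70646058],
       [ 0.01705885, -0.71916601, -0.69462886]])} 0.004102891156462585
top {'vertical_fov': 47.300171955198365, 'cx': 283.5844201812541, 'cy': 206.54308159817984, 'position': array([0.50432892, 0.04678362, 1.09186156]), 'rotation': array([[ 0.02473865, -0.99372742,  0.10905876],
       [-0.9996704 , -0.02384164,  0.00952156],
       [-0.00686169, -0.10925837, -0.9939897 ]])} 0.004009353741496599
{'time_s': 0.1, 'joint_positions': array([-8.18464504e+01,  3.02739923e+01,  8.21509853e+01,  1.23120548e-03,
        6.76914891e+01, -1.02274530e+01]), 'qvel': array([ 0.00317108, -0.10480928, -0.19251144,  0.09729894,  0.01905868,
       -0.01306587]), 'tau': array([-3.15393036e-04, -4.40986562e+01, -1.77150929e+01,  6.34119054e-02,
        5.34162868e-02, -4.34466551e-05]), 'position': array([ 0.19702004, -0.5924326 ,  0.23265494]), 'tcp_rot': array([[ 9.48983248e-01,  3.15326375e-01, -2.68614861e-04],
       [ 3.15326260e-01, -9.48981185e-01,  2.01499644e-03],
       [ 3.80471072e-04, -1.99689918e-03, -9.99997934e-01]]), 'force': array([-0.48308558,  0.36267835,  0.3172508 ]), 'moment': array([-0.01026691,  0.03907297,  0.01190784]), 'opening': 0.9994842100235745}
```

View pics/side0.png

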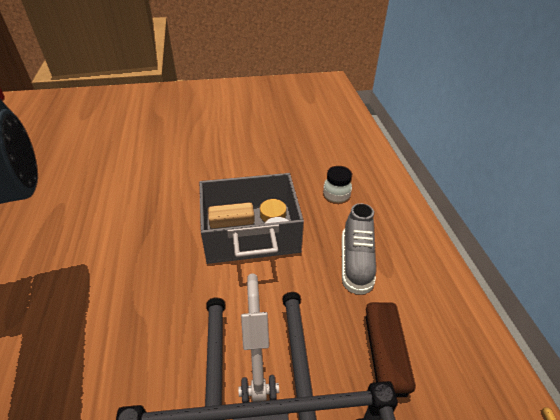

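View pics/top0.png

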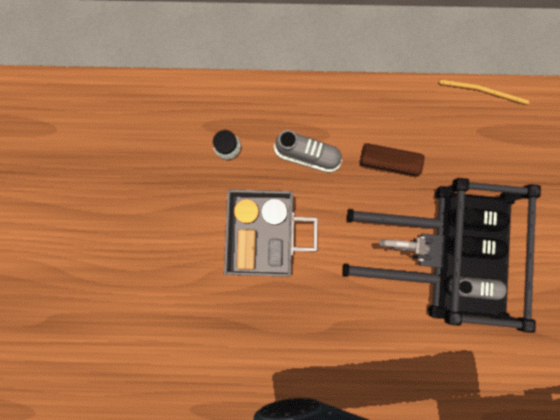

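```bash
python3 - <<'E'
from h import *
z=np.load("pics/top0.npz"); p=z["p"];P=z["P"]
def q(u,v): return P[v,u].round(4)
for n,u,v in [("bumpA",352,216),("bumpB",348,270),("armA",420,221),("armB",415,274),("hook tip",382,244),("hook",400,245),("eye",316,235),("shoe",310,150),("jar",226,143),("brush",392,160),("table",300,350)]: print(n,q(u,v))
# caddy rim by height band
X,Y,Z=P[...,0],P[...,1],P[...,2]
m=(Z>.078)&(Z<.095)
m[:, :215]=0; m[:, 300:]=0; m[:175]=0; m[290:]=0
pp=P[m][:,:2].astype(np.float32); r=cv2.minAreaRect(pp); print("caddy rim",r,cv2.boxPoints(r).round(4).tolist(),m.sum(), np.median(P[m][:,2]))
# eye
m=(Z>.06)&(Z<.095); m[:, :297]=0; m[:,325:]=0; m[:205]=0; m[265:]=0
pp=P[m]; print("eye n",len(pp),np.median(pp[:,2])); r=cv2.minAreaRect(pp[:,:2].astype(np.float32)); print(r,cv2.boxPoints(r).round(4).tolist())
# bumper arms
for a,b,l,hh in((205,232,335,430),(258,285,335,425)):
    m=(Z>.025)&(Z<.055); mm=np.zeros_like(m); mm[a:b,l:hh]=1; m&=mm
    pp=P[m]; L=cv2.fitLine(pp[:,:2].astype(np.float32),cv2.DIST_HUBER,0,.01,.01).ravel()
    s=(pp[:,:2]-L[2:])@L[:2]; print("arm",L,len(pp),"z",np.percentile(pp[:,2],[5,50,95]),"ends",(L[2:]+L[:2]*s.min()),(L[2:]+L[:2]*s.max()))
# hook
m=(Z>.09); mm=np.zeros_like(m); mm[230:262,370:432]=1; m&=mm; pp=P[m]; L=cv2.fitLine(pp.astype(np.float32),cv2.DIST_HUBER,0,.01,.01).ravel(); print("hook",L,pp.min(0),pp.max(0))
E
```

```text
bumpA [ 0.6009 -0.092   0.056 ]
bumpB [ 0.4846 -0.0849  0.0524]
armA [ 0.594  -0.2403  0.0511]
armB [ 0.4797 -0.2287  0.0517]
hook tip [ 0.5376 -0.1333  0.1764]
hook [ 0.5358 -0.1625  0.1978]
eye [ 0.5568 -0.0135  0.0773]
shoe [0.7403 0.0025 0.0745]
jar [0.7544 0.1864 0.0625]
brush [ 0.7289 -0.181   0.0442]
table [0.3058 0.0131 0.004 ]
caddy rim ((0.5596116185188293, 0.10008782148361206), (0.1568455696105957, 0.1800139993429184), 89.78968048095703) [[0.4693000018596649, 0.02199999988079071], [0.6492999792098999, 0.021299999207258224], [0.6499000191688538, 0.17820000648498535], [0.4699000120162964, 0.17880000174045563]] 962 0.08398131646008677
eye n 252 0.07795464936784824
((0.5596657991409302, 0.0054115671664476395), (0.07009557634592056, 0.042707499116659164), 1.2590707540512085) [[0.5242000222206116, 0.026000000536441803], [0.5250999927520752, -0.016699999570846558], [0.5952000021934509, -0.015200000256299973], [0.5942000150680542, 0.027499999850988388]]
arm [ 0.06944446  0.99758583  0.5978436  -0.17089005] 831 z [0.04274851 0.04901105 0.05346503] ends [ 0.59140723 -0.26334988] [ 0.60398024 -0.08273567]
arm [ 0.0407013   0.9991714   0.48023114 -0.1630202 ] 888 z [0.04277591 0.04920124 0.05340627] ends [ 0.47668147 -0.25016044] [ 0.4838589  -0.07396257]
hook [-0.02261524  0.27824014  0.96024525  0.5352316  -0.18413343  0.18005382] [ 0.50432892 -0.25167838  0.09020102] [0.55517268 0.04678362 1.09186156]
```

```bash
python3 - <<'E'
import cv2
a=cv2.imread("pics/top0.png")[170:300,210:460]; b=cv2.imread("pics/side0.png")[160:420,180:430]
cv2.imwrite("pics/c1.png",cv2.resize(a,None,fx=3.2,fy=3.2,interpolation=cv2.INTER_CUBIC)); cv2.imwrite("pics/c2.png",cv2.resize(b,None,fx=2.3,fy=2.3,interpolation=cv2.INTER_CUBIC))
E
```

```text
(no output)
```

View pics/c1.png

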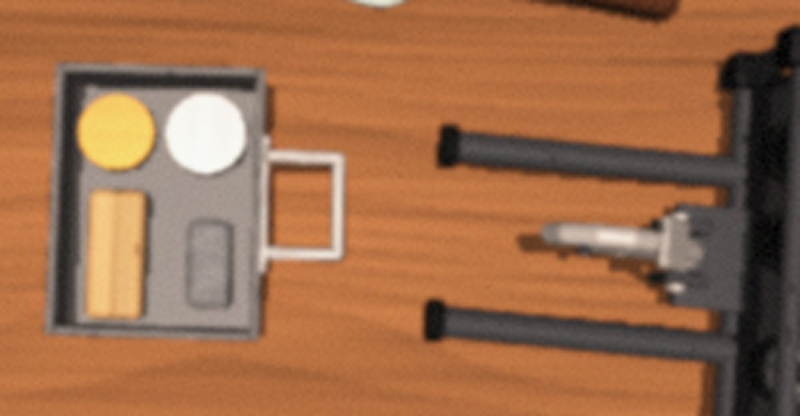

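View pics/c2.png

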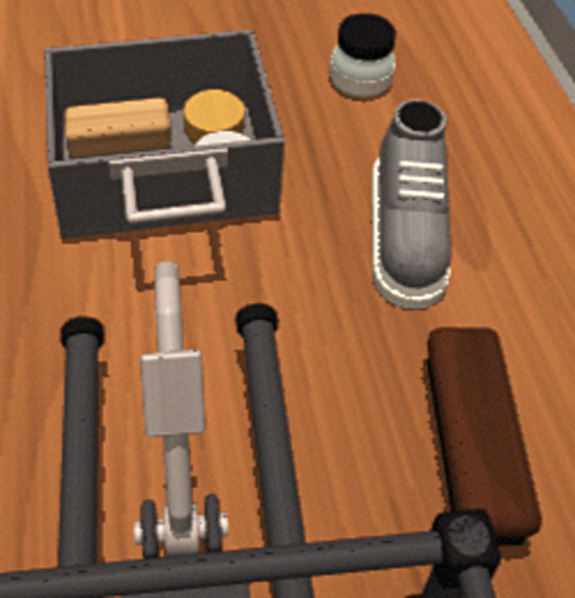

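```bash
cat >> h.py <<'E'
def ray(n,uv,z):
    i,f=cam(n); uv=np.atleast_2d(np.asarray(uv,float))
    c=np.stack([(uv[:,0]-i["cx"])/f,(uv[:,1]-i["cy"])/f,np.ones(len(uv))],-1)@np.array(i["rotation"]).T
    o=np.array(i["position"]); return o+c*((z-o[2])/c[:,2])[:,None]
def tri(uv1,uv2):
    (a,b)=[(np.array(cam(n)[0]["position"]),ray(n,uv,0)[0]) for n,uv in(("top",uv1),("side",uv2))]
    d1=a[1]-a[0];d2=b[1]-b[0];d1/=np.linalg.norm(d1);d2/=np.linalg.norm(d2)
    A=np.stack([d1,-d2],1);s=np.linalg.lstsq(A,b[0]-a[0],rcond=None)[0]
    x=a[0]+d1*s[0];y=b[0]+d2*s[1];return (x+y)/2,np.linalg.norm(x-y)
def rackfit(p,n="top"):
    out=[]
    hsv=cv2.cvtColor(p,cv2.COLOR_RGB2HSV)
    dark=(hsv[...,1]<110)|(hsv[...,2]<60)
    return dark
E
python3 - <<'E'
from h import *
for nm in("top",):
    p=np.load(f"pics/{nm}0.npz")["p"]; d=rackfit(p)
    for r0,r1,c0,c1 in((205,234,335,425),(258,288,335,420)):
        sub=d[r0:r1,c0:c1]; cols=[(c0+c,r0+np.flatnonzero(sub[:,c]).mean(),sub[:,c].sum()) for c in range(sub.shape[1]) if sub[:,c].sum()>3]
        a=np.array(cols); print(a[0],a[:12,2],a[-1])
        a=a[a[:,0]>a[0,0]+3]
        for z in(.04,):
            w=ray(nm,a[:,:2],z); L=cv2.fitLine(w[:,:2].astype(np.float32),cv2.DIST_HUBER,0,.01,.01).ravel(); e=ray(nm,[[cols[0][0]-.5,cols[0][1]]],z)[0]
            print(L,np.degrees(np.arctan2(L[1],L[0])),"tip",e)
# triangulated checks
print("tipA",tri((347,215.7),(291.5,298))); print("tipB",tri((343,270),(215.5,303)))
print("eye L",tri((315.5,219),(277,250)),"eye R",tri((315.5,249.5),(236.5,254)))
print("rim +x,-y", tri((292,192.5),(303,222)))
for c in [(227.5,191),(292.5,192.5),(290.5,274.5),(225.5,273)]: print("rim corner",ray("top",[c],.085)[0])
E
```

```text
[347. 218.   5.] [ 5. 11. 12. 12. 11. 11. 10.  9.  9.  9.  9.  9.] [424. 222.   9.]
[ 0.07024478  0.9975298   0.5981212  -0.17205235] 85.97195 tip [ 0.59771768 -0.08208437  0.04      ]
[343.  270.5  10. ] [10. 12. 12. 12. 10. 10.  9.  9.  8.  8.  9.  9.] [419. 270.  16.]
[ 0.0668703   0.99776167  0.47840798 -0.16981077] 86.16575 tip [ 0.48302926 -0.07459505  0.04      ]
tipA (array([ 0.60500324, -0.083895  ,  0.0351054 ]), np.float64(0.0034422075398987217))
tipB (array([ 0.48491141, -0.07581732,  0.03829496]), np.float64(0.0016232913178807725))
eye L (array([ 0.59275975, -0.01219901,  0.07331173]), np.float64(0.0034548002263994995)) eye R (array([ 0.52663219, -0.01300863,  0.07663645]), np.float64(0.0007606964786763522))
rim +x,-y (array([0.64764254, 0.03909302, 0.07989914]), np.float64(0.00354000007058486))
rim corner [0.64511147 0.17620997 0.085     ]
rim corner [0.64517958 0.03828249 0.085     ]
rim corner [0.47300145 0.03853176 0.085     ]
rim corner [0.47271741 0.17390774 0.085     ]
```

```bash
cat >> h.py <<'E'
from scipy.spatial.transform import Rotation as Rn
def go(x,y,z,xang):
    s=bot.read_state(); R=s["tcp_rot"]; p=np.array(s["position"])
    a=np.radians(xang); xa=np.array([np.cos(a),np.sin(a),0]); za=np.array([0,0,-1.]); T=np.stack([xa,np.cross(za,xa),za],1)
    print("t",s["time_s"],"pos",p.round(4),"F",s["force"].round(2)); print("dp",(R.T@(np.array([x,y,z])-p)*1000).round(1),"turn",Rn.from_matrix(R.T@T).as_rotvec(degrees=True).round(1))
E
python3 - <<'E'
from h import *
go(.36,-.25,.30,90); go(.559,.235,.30,90)
E
```

```text
t 0.1 pos [ 0.197  -0.5924  0.2327] F [-0.48  0.36  0.32]
dp [ 262.7 -273.7  -66.7] turn [ -0.1  -0.1 -71.6]
t 0.1 pos [ 0.197  -0.5924  0.2327] F [-0.48  0.36  0.32]
dp [ 604.4 -671.2  -65.8] turn [ -0.1  -0.1 -71.6]
```

Request:
{"method": "jog_arm", "body": {"rows": [{"dp": [20,-20,-67],"turn": [0,0,-9],"grip": 1},{"dp": [60,-65,-67],"turn": [0,0,-18],"grip": 1},{"dp": [263,-274,-67],"turn": [0,0,-71.6],"grip": 1},{"dp": [263,-274,-67],"turn": [0,0,-71.6],"grip": 1},{"dp": [263,-274,-67],"turn": [0,0,-71.6],"grip": 1},{"dp": [263,-274,-67],"turn": [0,0,-71.6],"grip": 1},{"dp": [263,-274,-67],"turn": [0,0,-71.6],"grip": 1},{"dp": [263,-274,-67],"turn": [0,0,-71.6],"grip": 1},{"dp": [263,-274,-67],"turn": [0,0,-71.6],"grip": 1},{"dp": [263,-274,-67],"turn": [0,0,-71.6],"grip": 1}]}}

```text
time_s: 1.1
position: [0.3606, -0.2483, 0.3005]
tcp_rot: [[-0.003, 1.0, -0.0], [1.0, 0.003, 0.0], [0.0, -0.0, -1.0]]
force: [0.3, -0.1, 0.9]
opening: 0.996
```

```bash
python3 - <<'E'
from h import *
go(.559,.235,.30,90)
E
```

```text
t 1.1 pos [ 0.3606 -0.2483  0.3005] F [ 0.32 -0.08  0.88]
dp [482.7 199.9   0.5] turn [-0.  -0.   0.2]
```

Request:
{"method": "jog_arm", "body": {"rows": [{"dp": [483,200,0],"turn": [0,0,0],"grip": 1},{"dp": [483,200,0],"turn": [0,0,0],"grip": 1},{"dp": [483,200,0],"turn": [0,0,0],"grip": 1},{"dp": [483,200,0],"turn": [0,0,0],"grip": 1},{"dp": [483,200,0],"turn": [0,0,0],"grip": 1},{"dp": [483,200,0],"turn": [0,0,0],"grip": 1},{"dp": [483,200,0],"turn": [0,0,0],"grip": 1},{"dp": [483,200,0],"turn": [0,0,0],"grip": 1},{"dp": [483,200,0],"turn": [0,0,0],"grip": 1},{"dp": [483,200,0],"turn": [0,0,0],"grip": 1}]}}

```text
time_s: 2.1
position: [0.5539, 0.2118, 0.3001]
tcp_rot: [[0.004, 1.0, 0.001], [1.0, -0.004, -0.001], [-0.001, 0.001, -1.0]]
force: [1.0, -0.3, 0.0]
opening: 0.999
```

```bash
python3 - <<'E'
from h import *
s=bot.read_state()
print(s["position"],s["joint_positions"].round(1))
p,d,P,i=grab("wrist","w1"); print(i)
go(.559,.235,.055,90.5)
E
```

```text
[0.55391652 0.21175317 0.30007298] [10.2 23.8 82.2 -0.1 74.  10.4]
{'vertical_fov': 65.9146187429435, 'cx': 278.46683326794636, 'cy': 206.81901815155325, 'position': array([0.55342657, 0.28286005, 0.45119496]), 'rotation': array([[ 9.99988781e-01, -4.57598215e-03, -1.22368850e-03],
       [-4.73675409e-03, -9.65294144e-01, -2.61122151e-01],
       [ 1.36709604e-05,  2.61125018e-01, -9.65304991e-01]])}
t 2.15 pos [0.5569 0.219  0.3   ] F [3.7  4.25 1.07]
dp [ 14.4   0.7 245.1] turn [ 0.3 -0.4 -0.5]
```

View pics/w1.png

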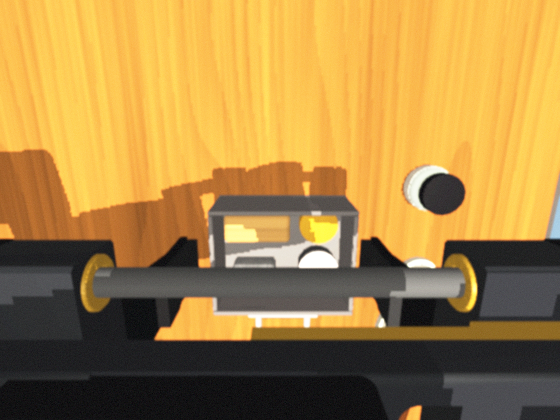

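```bash
python3 - <<'E'
from h import *
print(ray("wrist",[(209,211),(357,211),(218,197),(348,197),(354,313),(215,313)],.085))
print(ray("wrist",[(218,197),(348,197)],0.0))
go(.559,.235,.055,90.5)
E
```

```text
[[0.47562491 0.18786649 0.085     ]
 [0.6494644  0.18744097 0.085     ]
 [0.48698787 0.20468603 0.085     ]
 [0.63796777 0.20435095 0.085     ]
 [0.6538189  0.05177044 0.085     ]
 [0.47579257 0.05253283 0.085     ]]
[[0.47112897 0.18516918 0.        ]
 [0.65710505 0.18475642 0.        ]]
t 2.15 pos [0.5569 0.219  0.3   ] F [3.7  4.25 1.07]
dp [ 14.4   0.7 245.1] turn [ 0.3 -0.4 -0.5]
```

Request:
{"method": "jog_arm", "body": {"rows": [{"dp": [16,2,50],"turn": [0.3,0,-0.5],"grip": 1},{"dp": [16,2,100],"turn": [0.3,0,-0.5],"grip": 1},{"dp": [16,2,150],"turn": [0.3,0,-0.5],"grip": 1},{"dp": [16,2,200],"turn": [0.3,0,-0.5],"grip": 1},{"dp": [16,2,235],"turn": [0.3,0,-0.5],"grip": 1},{"dp": [16,2,255],"turn": [0.3,0,-0.5],"grip": 1},{"dp": [16,2,255],"turn": [0.3,0,-0.5],"grip": 1}]}}

```text
time_s: 2.85
position: [0.5524, 0.2252, 0.0415]
tcp_rot: [[-0.005, 1.0, -0.012], [1.0, 0.005, -0.002], [-0.002, -0.012, -1.0]]
force: [-1.0, 0.6, 0.3]
opening: 1.004
```

```bash
python3 - <<'E'
from h import *
go(.559,.195,.045,90.5);go(.559,.235,.045,90.5)
E
```

```text
t 2.85 pos [0.5524 0.2252 0.0415] F [-1.02  0.56  0.29]
dp [-30.2   6.4  -3.5] turn [-0.7  0.1 -0.2]
t 2.85 pos [0.5524 0.2252 0.0415] F [-1.02  0.56  0.29]
dp [ 9.8  6.6 -3.6] turn [-0.7  0.1 -0.2]
```

Request:
{"method": "jog_arm", "body": {"rows": [{"dp": [-10,7,-3],"turn": [-0.7,0,0],"grip": 1},{"dp": [-20,7,-3],"turn": [-0.7,0,0],"grip": 1},{"dp": [-25,7,-3],"turn": [-0.7,0,0],"grip": 1},{"dp": [-28,7,-3],"turn": [-0.7,0,0],"grip": 1},{"dp": [-30,7,-3],"turn": [-0.7,0,0],"grip": 1},{"dp": [-30,7,-3],"turn": [-0.7,0,0],"grip": 1}]}}

```text
time_s: 3.45
position: [0.5612, 0.1977, 0.0491]
tcp_rot: [[-0.008, 1.0, 0.008], [1.0, 0.008, 0.0], [0.0, 0.008, -1.0]]
force: [-0.8, -0.2, 0.1]
opening: 0.999
```

```bash
python3 - <<'E'
from h import *
go(.559,.185,.045,90.5)
p,d,P,i=grab("top","t2"); grab("side","s2")
E
```

```text
t 3.45 pos [0.5612 0.1977 0.0491] F [-0.78 -0.21  0.07]
dp [-12.6  -2.3   4.1] turn [ 0.4 -0.  -0. ]
```

View pics/t2.png

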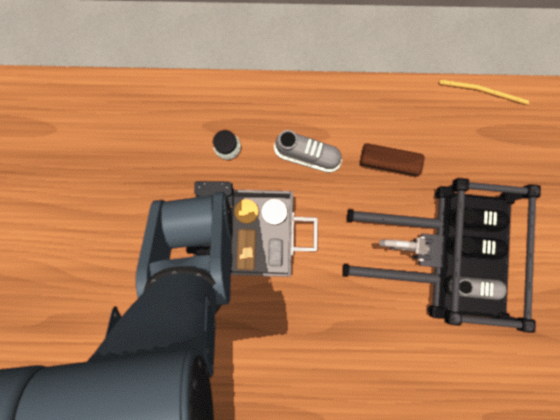

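View pics/s2.png

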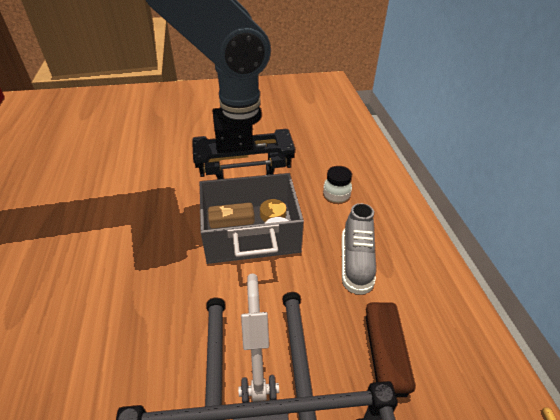

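Request:
{"method": "jog_arm", "body": {"rows": [{"dp": [-5,0,3],"turn": [0.4,0,0],"grip": 1},{"dp": [-11,0,3],"turn": [0.4,0,0],"grip": 1},{"dp": [-18,0,3],"turn": [0.4,0,0.4],"grip": 1},{"dp": [-26,-1,3],"turn": [0.4,0,0.8],"grip": 1},{"dp": [-34,-2,3],"turn": [0.4,0,1.2],"grip": 1},{"dp": [-42,-3,3],"turn": [0.4,0,1.6],"grip": 1},{"dp": [-50,-4,3],"turn": [0.4,0,2.0],"grip": 1},{"dp": [-58,-5,3],"turn": [0.4,0,2.4],"grip": 1},{"dp": [-66,-6,3],"turn": [0.4,0,2.8],"grip": 1},{"dp": [-72,-6,3],"turn": [0.4,0,3.2],"grip": 1}]}}

```text
time_s: 4.55
position: [0.5554, 0.125, 0.0456]
tcp_rot: [[0.049, 0.999, -0.0], [0.999, -0.049, 0.0], [0.0, -0.0, -1.0]]
force: [-0.4, 2.2, -1.3]
opening: 1.0
```

```bash
python3 - <<'E'
from h import *
p,d,P,i=grab("top","t3"); go(.554,.075,.045,86.3)
a=p[170:300,210:460]; cv2.imwrite("pics/t3c.png",cv2.resize(a[:,:,::-1],None,fx=3.2,fy=3.2,interpolation=cv2.INTER_CUBIC))
E
```

```text
t 4.6 pos [0.5554 0.1242 0.0455] F [-0.37  0.63  0.51]
dp [-49.2   1.    0.6] turn [-0.   0.   0.9]
```

View pics/t3c.png

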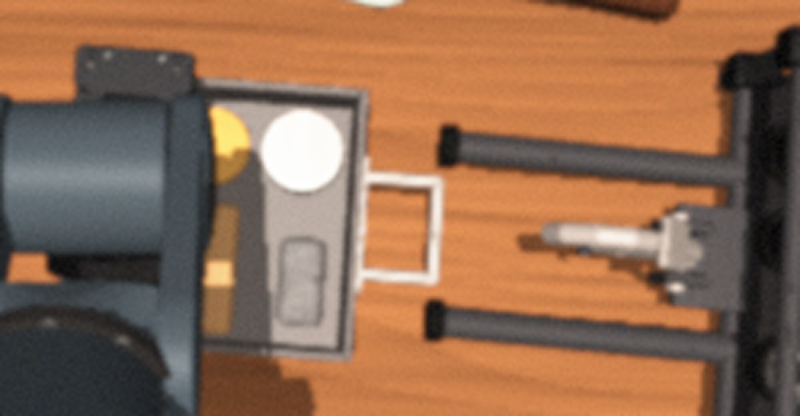

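```bash
python3 - <<'E'
from h import *
w=ray("top",[(210+436/3.2,170+180/3.2),(210+432/3.2,170+279/3.2)],.075);w0=ray("top",[(210+340/3.2,170+158/3.2),(210+336/3.2,170+256/3.2)],.075);print(w,w0)
M=np.array([.5443,-.0783]); x=np.array([.0663,.9978]); O=M-.157*x; y=np.array([-x[1],x[0]])
for q in(w,w0):
  e=q.mean(0)[:2]-O; print("eye in rack",e@x,e@y, "edge ang",np.degrees(np.arctan2(*(q[0]-q[1])[1::-1])))
f=ray("top",[(210+366/3.2,170+92/3.2),(210+352/3.2,170+356/3.2)],.085);print(f,np.degrees(np.arctan2(*(f[0]-f[1])[1::-1])))
E
```

```text
[[ 0.577032   -0.07744956  0.075     ]
 [ 0.51168108 -0.07550285  0.075     ]] [[ 0.59012492 -0.01358721  0.075     ]
 [ 0.52520959 -0.01207212  0.075     ]]
eye in rack 0.1588236137007407 6.450321998086092e-05 edge ang -1.706257628218727
eye in rack 0.22321263620015114 -0.008997164482862939 edge ang -1.3370109053249732
[[ 0.63344518 -0.02940758  0.085     ]
 [ 0.46065356 -0.02300088  0.085     ]] -2.1234182500504253
```

Request:
{"method": "jog_arm", "body": {"rows": [{"dp": [-6,0,0],"turn": [0,0,0.2],"grip": 1},{"dp": [-12,0,0],"turn": [0,0,0.4],"grip": 1},{"dp": [-19,0,0],"turn": [0,0,0.6],"grip": 1},{"dp": [-26,0,0],"turn": [0,0,0.8],"grip": 1},{"dp": [-32,0,0],"turn": [0,0,1.0],"grip": 1},{"dp": [-38,0,0],"turn": [0,0,1.0],"grip": 1},{"dp": [-42,0,0],"turn": [0,0,1.0],"grip": 1},{"dp": [-45,0,0],"turn": [0,0,1.0],"grip": 1},{"dp": [-47,0,0],"turn": [0,0,1.0],"grip": 1},{"dp": [-47,0,0],"turn": [0,0,1.0],"grip": 1}]}}

```text
time_s: 5.6
position: [0.5533, 0.0784, 0.0456]
tcp_rot: [[0.065, 0.998, -0.0], [0.998, -0.065, -0.0], [-0.0, -0.0, -1.0]]
force: [-0.3, 4.0, 1.1]
opening: 0.998
```

```bash
python3 - <<'E'
from h import *
p,d,P,i=grab("top","t4"); go(.554,.07,.045,86.3)
a=p[170:300,210:460]; cv2.imwrite("pics/t4c.png",cv2.resize(a[:,:,::-1],None,fx=3.2,fy=3.2,interpolation=cv2.INTER_CUBIC))
E
```

```text
t 5.65 pos [0.5533 0.0784 0.0456] F [0.04 2.28 1.26]
dp [-8.4  1.2  0.6] turn [-0.  0. -0.]
```

View pics/t4c.png

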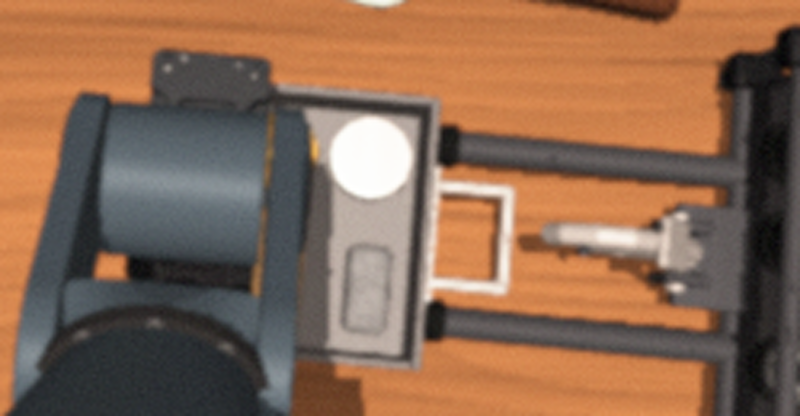

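Nearly home (rim at crop x≈437, bumpers right there). Push slowly until the force rises.

Request:
{"method": "jog_arm", "body": {"rows": [{"dp": [-2,0,0],"turn": [0,0,0],"grip": 1},{"dp": [-4,0,0],"turn": [0,0,0],"grip": 1},{"dp": [-5,0,0],"turn": [0,0,0],"grip": 1},{"dp": [-6,0,0],"turn": [0,0,0],"grip": 1},{"dp": [-6,0,0],"turn": [0,0,0],"grip": 1}]}}

```text
time_s: 6.15
position: [0.553, 0.0731, 0.0456]
tcp_rot: [[0.065, 0.998, 0.0], [0.998, -0.065, 0.0], [0.001, 0.0, -1.0]]
force: [0.3, 4.6, 1.9]
opening: 0.999
```

Request:
{"method": "jog_arm", "body": {"rows": [{"dp": [-1,0,0],"turn": [0,0,0],"grip": 1},{"dp": [-2,0,0],"turn": [0,0,0],"grip": 1},{"dp": [-3,0,0],"turn": [0,0,0],"grip": 1},{"dp": [-3,0,0],"turn": [0,0,0],"grip": 1}]}}

```text
time_s: 6.55
position: [0.5539, 0.0725, 0.0458]
tcp_rot: [[0.07, 0.998, 0.003], [0.998, -0.07, 0.005], [0.005, 0.002, -1.0]]
force: [1.9, 14.0, 1.3]
opening: 1.001
```

Request:
{"method": "jog_arm", "body": {"rows": [{"dp": [-1,0,0],"turn": [0,0,0],"grip": 1},{"dp": [-1.5,0,0],"turn": [0,0,0],"grip": 1},{"dp": [-1.5,0,0],"turn": [0,0,0],"grip": 1}]}}

```text
time_s: 6.85
position: [0.554, 0.0725, 0.0459]
tcp_rot: [[0.07, 0.998, 0.003], [0.997, -0.07, 0.006], [0.007, 0.003, -1.0]]
force: [3.2, 20.2, 1.9]
opening: 0.999
```

```bash
python3 - <<'E'
from h import *
p,d,P,i=grab("top","t5"); go(.554,.07,.045,86.3)
a=p[170:300,210:460]; cv2.imwrite("pics/t5c.png",cv2.resize(a[:,:,::-1],None,fx=3.2,fy=3.2,interpolation=cv2.INTER_CUBIC))
E
```

```text
t 6.9 pos [0.554  0.0725 0.0458] F [ 3.82 20.23  2.06]
dp [-2.5  0.2  0.8] turn [ 0.2 -0.4 -0.3]
```

View pics/t5c.png

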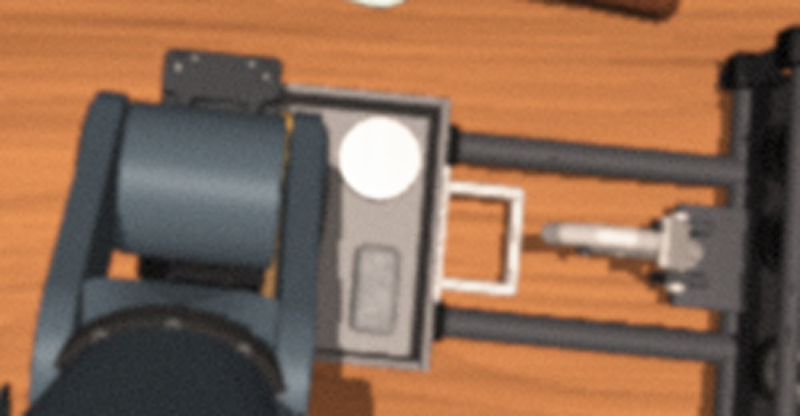

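Request:
{"method": "jog_arm", "body": {"rows": [{"dp": [4,0,0],"turn": [0,0,0],"grip": 1},{"dp": [12,0,0],"turn": [0,0,0],"grip": 1},{"dp": [30,0,-5],"turn": [0,0,0],"grip": 1},{"dp": [40,0,-40],"turn": [0,0,0],"grip": 1},{"dp": [40,0,-90],"turn": [0,0,0],"grip": 0.7},{"dp": [40,0,-140],"turn": [0,0,0],"grip": 0.3},{"dp": [40,0,-190],"turn": [0,0,0],"grip": 0},{"dp": [40,0,-230],"turn": [0,0,0],"grip": 0},{"dp": [40,0,-230],"turn": [0,0,0],"grip": 0}]}}

```text
time_s: 7.8
position: [0.559, 0.1075, 0.282]
tcp_rot: [[0.065, 0.998, 0.014], [0.998, -0.065, -0.001], [-0.001, 0.014, -1.0]]
force: [-0.1, -0.3, -0.1]
opening: 0.629
```

```bash
python3 - <<'E'
from h import *
p,d,P,i=grab("side","s6"); 
a=p[160:420,180:430]; cv2.imwrite("pics/s6c.png",cv2.resize(a[:,:,::-1],None,fx=2.3,fy=2.3,interpolation=cv2.INTER_CUBIC))
M=np.array([.5443,-.0783]); x=np.array([.0673,.9977]); O=M-.157*x; y=np.array([-x[1],x[0]])
print("O",O)
m=np.zeros((420,560),bool); m[316:346,246:266]=1
pp=P[m]; pp=pp[d[m]>0]
R=np.c_[(pp[:,:2]-O)@x,(pp[:,:2]-O)@y,pp[:,2]]
c=np.median(R,0); print("pad centre rack",c)
A=np.c_[R[:,:2],np.ones(len(R))]; k=np.linalg.lstsq(A,R[:,2],rcond=None)[0]; print("slope deg",np.degrees(np.arctan(k[0])),k)
for v in(318,330,344): print(v,[ ((P[v,u,:2]-O)@x).round(4) for u in(255,)],P[v,255,2])
p,d,P,i=grab("top","t6"); a=p[170:300,210:460]; cv2.imwrite("pics/t6c.png",cv2.resize(a[:,:,::-1],None,fx=3.2,fy=3.2,interpolation=cv2.INTER_CUBIC))
E
```

```text
O [ 0.5337339 -0.2349389]
pad centre rack [ 0.02556635 -0.0015302   0.1717937 ]
slope deg 58.036953993783676 [ 1.60263368e+00 -1.33455221e-03  1.30534637e-01]
318 [np.float64(0.0334)] 0.18539167879397267
330 [np.float64(0.0254)] 0.17333544111903837
344 [np.float64(0.018)] 0.15526106936490308
```

View pics/s6c.png

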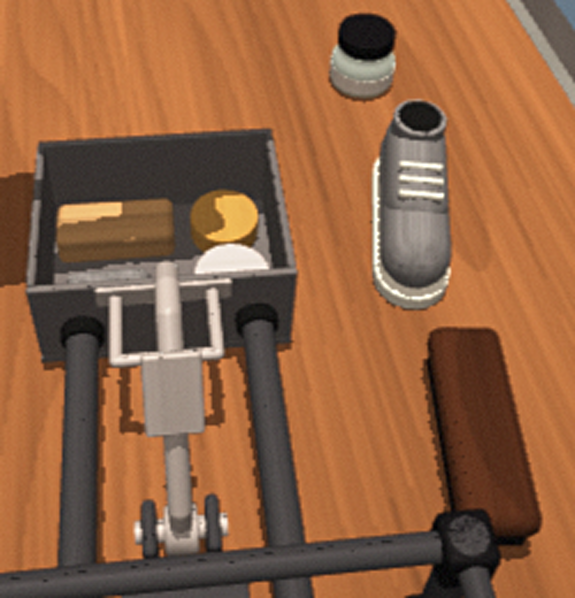

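View pics/t6c.png

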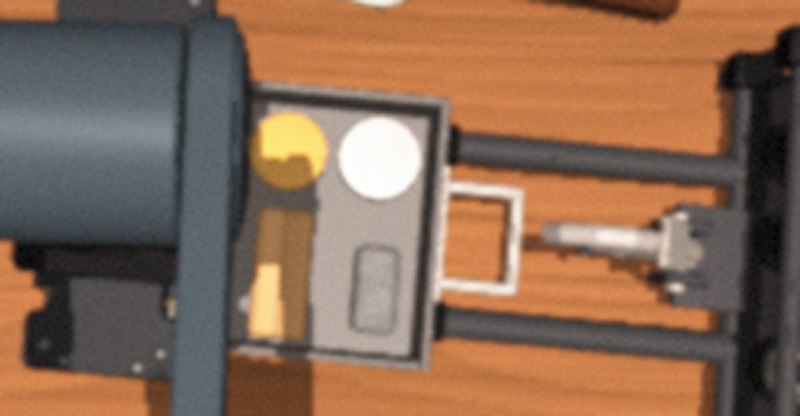

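```bash
cat >> h.py <<'E'
O=np.array([.5337,-.2349]); XR=np.array([.0673,.9977]); YR=np.array([-.9977,.0673])
def gr(rx,z,ry=-.001,a=86.14):
    w=O+rx*XR+ry*YR; go(w[0],w[1],z,a)
def rk():
    p=np.array(bot.read_state()["position"]); d=p[:2]-O; print("rack tcp",(d@XR).round(4),(d@YR).round(4),p[2].round(4))
E
python3 - <<'E'
from h import *
gr(-.004,.30); rk()
E
```

```text
t 7.9 pos [0.5554 0.1076 0.2763] F [ 0.4  -0.33 -0.7 ]
dp [-347.2    1.7  -23.4] turn [0.1 0.  0.1]
rack tcp 0.3432 0.0014 0.2763
```

Request:
{"method": "jog_arm", "body": {"rows": [{"dp": [-10,2,-28],"turn": [0,0,0],"grip": 0},{"dp": [-50,2,-28],"turn": [0,0,0],"grip": 0},{"dp": [-95,2,-28],"turn": [0,0,0],"grip": 0},{"dp": [-140,2,-28],"turn": [0,0,0],"grip": 0},{"dp": [-185,2,-28],"turn": [0,0,0],"grip": 0},{"dp": [-230,2,-28],"turn": [0,0,0],"grip": 0},{"dp": [-275,2,-28],"turn": [0,0,0],"grip": 0},{"dp": [-320,2,-28],"turn": [0,0,0],"grip": 0},{"dp": [-347,2,-28],"turn": [0,0,0],"grip": 0},{"dp": [-347,2,-28],"turn": [0,0,0],"grip": 0}]}}

```text
time_s: 8.9
position: [0.5332, -0.242, 0.3003]
tcp_rot: [[0.07, 0.998, -0.005], [0.998, -0.07, 0.001], [0.001, -0.005, -1.0]]
force: [-0.1, 0.2, -0.6]
opening: 0.001
```

```bash
python3 - <<'E'
from h import *
grab("side","s7"); gr(-.004,.195); rk(); print(bot.read_state()["opening"])
E
```

```text
t 8.95 pos [ 0.5333 -0.2395  0.3005] F [-0.07 -0.05  0.45]
dp [  0.4   1.6 105.5] turn [-0.3 -0.2 -0.1]
rack tcp -0.0046 0.0001 0.3005
0.007522887465163167
```

View pics/s7.png

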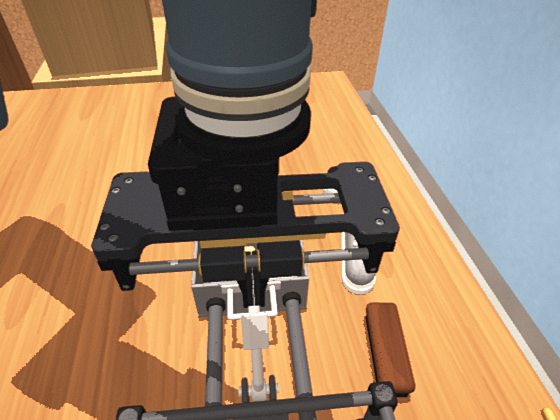

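Request:
{"method": "jog_arm", "body": {"rows": [{"dp": [0,1,30],"turn": [-0.3,0,0],"grip": 0},{"dp": [0,1,60],"turn": [-0.3,0,0],"grip": 0},{"dp": [0,1,85],"turn": [-0.3,0,0],"grip": 0},{"dp": [0,1,100],"turn": [-0.3,0,0],"grip": 0},{"dp": [0,1,105],"turn": [-0.3,0,0],"grip": 0},{"dp": [0,1,105],"turn": [-0.3,0,0],"grip": 0}]}}

```text
time_s: 9.55
position: [0.535, -0.2365, 0.197]
tcp_rot: [[0.064, 0.998, 0.002], [0.998, -0.064, 0.002], [0.002, 0.002, -1.0]]
force: [-0.0, 0.1, 0.1]
opening: 0.007
```

```bash
python3 - <<'E'
from h import *
grab("side","s8"); rk()
p=np.array([-4,195.])
for th in(1.,.85,.7,.55,.4,.3,.2,.1,0):
    E=np.array([95*np.cos(th)-28.5*np.sin(th)-10,86+95*np.sin(th)+28.5*np.cos(th)]); print(th,E.round(1))
E
```

```text
rack tcp -0.0022 -0.0022 0.1981
1.0 [ 17.3 181.3]
0.85 [ 31.3 176.2]
0.7 [ 44.3 169. ]
0.55 [ 56.1 160. ]
0.4 [ 66.4 149.2]
0.3 [ 72.3 141.3]
0.2 [ 77.4 132.8]
0.1 [ 81.7 123.8]
0 [ 85.  114.5]
```

View pics/s8.png

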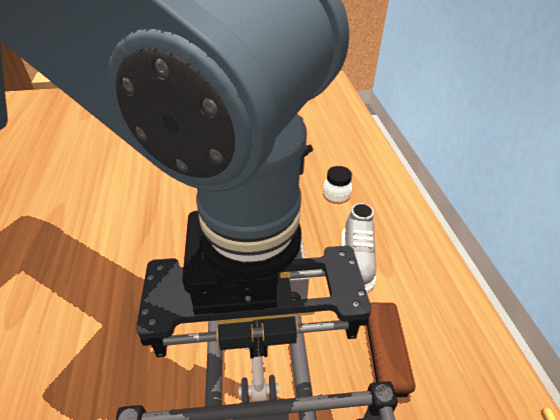

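Request:
{"method": "jog_arm", "body": {"rows": [{"dp": [8,-1,8],"turn": [0,0,0],"grip": 0},{"dp": [14,-1,14],"turn": [0,0,0],"grip": 0},{"dp": [19,-1,17],"turn": [0,0,0],"grip": 0},{"dp": [26,-1,19],"turn": [0,0,0],"grip": 0},{"dp": [33,-1,22],"turn": [0,0,0],"grip": 0},{"dp": [40,-1,25],"turn": [0,0,0],"grip": 0},{"dp": [46,-1,29],"turn": [0,0,0],"grip": 0},{"dp": [46,-1,29],"turn": [0,0,0],"grip": 0}]}}

```text
time_s: 10.4
position: [0.5378, -0.1908, 0.1688]
tcp_rot: [[0.064, 0.998, 0.005], [0.998, -0.064, 0.001], [0.002, 0.004, -1.0]]
force: [0.3, -0.5, 0.9]
opening: 0.003
```

```bash
python3 - <<'E'
from h import *
grab("side","s9"); grab("top","t9"); rk(); print(bot.read_state()["force"])
gr(.0443,.169)
E
```

```text
rack tcp 0.0434 -0.0014 0.1691
[-0.58256487  0.87471603 -0.28469908]
t 10.5 pos [ 0.538  -0.1917  0.1691] F [-0.58  0.87 -0.28]
dp [ 0.9 -0.4  0.1] turn [ 0.3 -0.1  0.2]
```

View pics/s9.png

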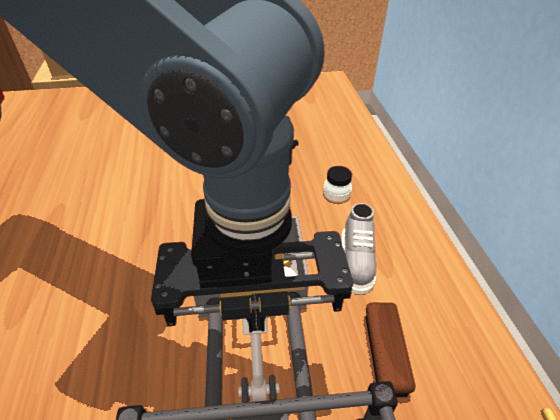

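View pics/t9.png

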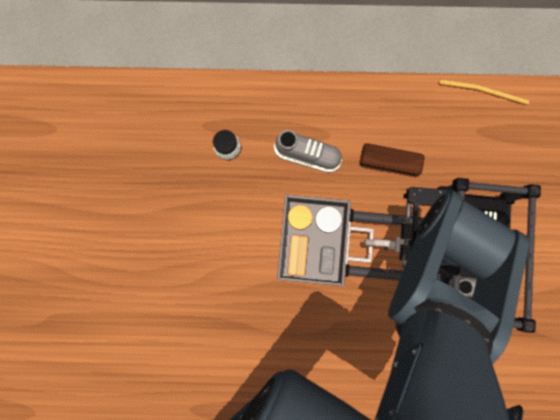

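Request:
{"method": "jog_arm", "body": {"rows": [{"dp": [7,0,5],"turn": [0,0,0],"grip": 0},{"dp": [13,0,9],"turn": [0,0,0],"grip": 0},{"dp": [18,0,14],"turn": [0,0,0],"grip": 0},{"dp": [23,0,20],"turn": [0,0,0],"grip": 0},{"dp": [26,0,24],"turn": [0,0,0],"grip": 0},{"dp": [29,0,28],"turn": [0,0,0],"grip": 0},{"dp": [29,0,28],"turn": [0,0,0],"grip": 0}]}}

```text
time_s: 11.2
position: [0.54, -0.1627, 0.1409]
tcp_rot: [[0.065, 0.998, 0.005], [0.998, -0.065, 0.001], [0.001, 0.005, -1.0]]
force: [0.1, -1.9, 0.3]
opening: 0.005
```

```bash
python3 - <<'E'
from h import *
p,*_=grab("top","t10"); rk(); print(bot.read_state()["force"])
a=p[170:300,210:460]; cv2.imwrite("pics/t10c.png",cv2.resize(a[:,:,::-1],None,fx=3.2,fy=3.2,interpolation=cv2.INTER_CUBIC))
gr(.0743,.1415)
E
```

```text
rack tcp 0.0724 -0.0012 0.1409
[ 1.01589549 -0.86186336 -0.32212176]
t 11.25 pos [ 0.5398 -0.1627  0.1409] F [ 1.02 -0.86 -0.32]
dp [ 1.9 -0.2 -0.6] turn [ 0.2 -0.1  0.1]
```

View pics/t10c.png

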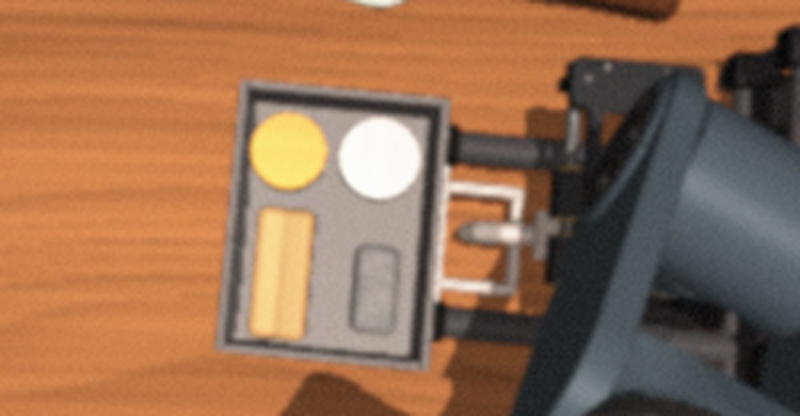

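Request:
{"method": "jog_arm", "body": {"rows": [{"dp": [3,0,4],"turn": [0,0,0],"grip": 0},{"dp": [5,0,8],"turn": [0,0,0],"grip": 0},{"dp": [7,0,12],"turn": [0,0,0],"grip": 0},{"dp": [9,0,17],"turn": [0,0,0],"grip": 0},{"dp": [11,0,21],"turn": [0,0,0],"grip": 0},{"dp": [12,0,24],"turn": [0,0,0],"grip": 0},{"dp": [12,0,26],"turn": [0,0,0],"grip": 0},{"dp": [12,0,27],"turn": [0,0,0],"grip": 0},{"dp": [12,0,27],"turn": [0,0,0],"grip": 0}]}}

```text
time_s: 12.15
position: [0.5405, -0.1506, 0.1149]
tcp_rot: [[0.065, 0.998, 0.004], [0.998, -0.065, 0.001], [0.001, 0.004, -1.0]]
force: [-1.3, 2.2, 6.9]
opening: 0.004
```

```bash
python3 - <<'E'
from h import *
p,*_=grab("top","t11"); rk(); print(bot.read_state()["force"])
a=p[170:300,210:460]; cv2.imwrite("pics/t11c.png",cv2.resize(a[:,:,::-1],None,fx=3.2,fy=3.2,interpolation=cv2.INTER_CUBIC))
gr(.085,.1135)
E
```

```text
rack tcp 0.0846 -0.0011 0.1149
[-1.71242105  2.10035007  6.21949098]
t 12.2 pos [ 0.5405 -0.1506  0.1149] F [-1.71  2.1   6.22]
dp [ 0.4 -0.1  1.4] turn [ 0.3 -0.1  0.1]
```

View pics/t11c.png

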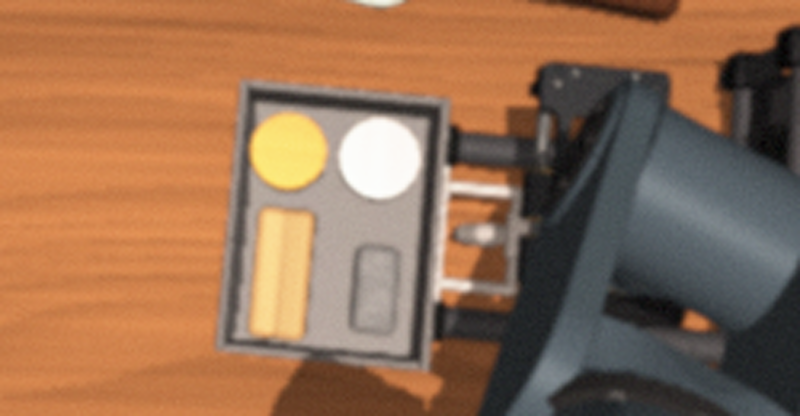

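Request:
{"method": "jog_arm", "body": {"rows": [{"dp": [0,0,1.5],"turn": [0,0,0],"grip": 0},{"dp": [0,0,3],"turn": [0,0,0],"grip": 0},{"dp": [0,0,3],"turn": [0,0,0],"grip": 0},{"dp": [0,0,3],"turn": [0,0,0],"grip": 0}]}}

```text
time_s: 12.6
position: [0.5406, -0.1506, 0.1147]
tcp_rot: [[0.065, 0.998, 0.005], [0.998, -0.065, 0.001], [0.001, 0.005, -1.0]]
force: [-4.4, 3.5, 24.5]
opening: 0.003
```

Request:
{"method": "jog_arm", "body": {"rows": [{"dp": [0,0,-3],"turn": [0,0,0],"grip": 0},{"dp": [0,0,-10],"turn": [0,0,0],"grip": 0},{"dp": [0,0,-35],"turn": [0,0,0],"grip": 0},{"dp": [0,0,-80],"turn": [0,0,0],"grip": 0},{"dp": [0,0,-130],"turn": [0,0,0],"grip": 0},{"dp": [0,0,-180],"turn": [0,0,0],"grip": 0},{"dp": [0,50,-200],"turn": [0,0,0],"grip": 0},{"dp": [0,100,-200],"turn": [0,0,0],"grip": 0},{"dp": [0,100,-200],"turn": [0,0,0],"grip": 0}]}}

```text
time_s: 13.5
position: [0.6447, -0.1587, 0.3121]
tcp_rot: [[0.064, 0.998, 0.011], [0.998, -0.064, -0.002], [-0.001, 0.011, -1.0]]
force: [-1.4, -0.8, -0.2]
opening: 0.003
```

```bash
python3 - <<'E'
from h import *
p,*_=grab("side","s12"); rk(); print(bot.read_state()["force"])
a=p[160:420,180:430]; cv2.imwrite("pics/s12c.png",cv2.resize(a[:,:,::-1],None,fx=2.3,fy=2.3,interpolation=cv2.INTER_CUBIC))
p,*_=grab("top","t12");a=p[120:300,210:460]; cv2.imwrite("pics/t12c.png",cv2.resize(a[:,:,::-1],None,fx=3.2,fy=3.2,interpolation=cv2.INTER_CUBIC))
E
```

```text
rack tcp 0.0839 -0.1029 0.3109
[ 0.27156843 -0.5108628  -0.62523877]
```

View pics/s12c.png

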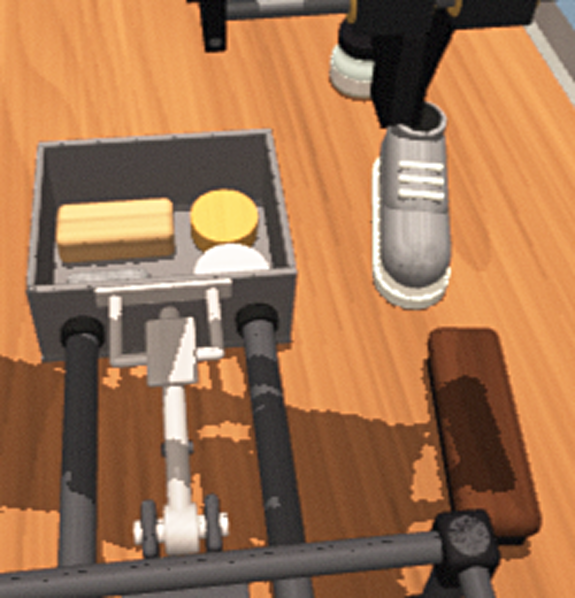

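View pics/t12c.png

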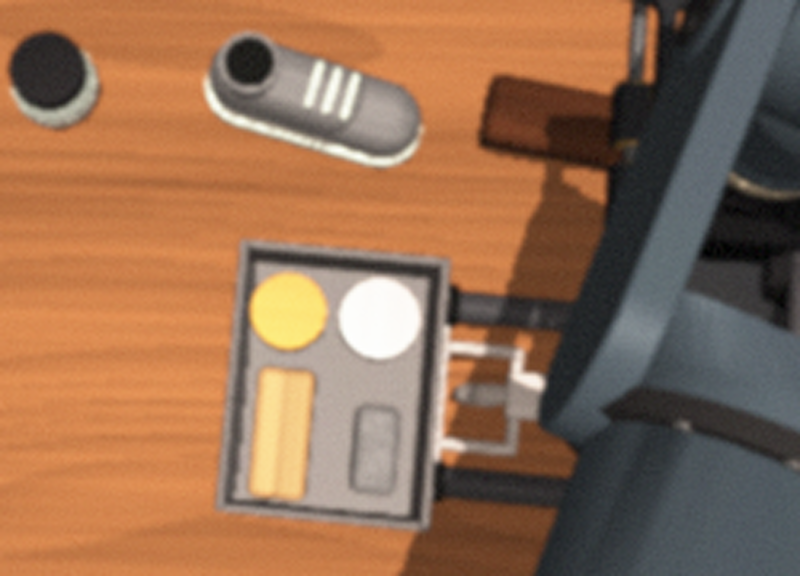

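```bash
python3 - <<'E'
from h import *
z=np.load("pics/s12.npz");P=z["P"];d=z["d"]
m=np.zeros((420,560),bool); m[302:322,248:262]=1
pp=P[m]; pp=pp[d[m]>0]
R=np.c_[(pp[:,:2]-O)@XR,(pp[:,:2]-O)@YR,pp[:,2]]
print(np.median(R,0)); k=np.linalg.lstsq(np.c_[R[:,:2],np.ones(len(R))],R[:,2],rcond=None)[0]; print("slope deg",np.degrees(np.arctan(k[0])))
w=ray("top",[(210+519/3.2,120+352/3.2),(210+514/3.2,120+450/3.2)],.075); e=w.mean(0)[:2]-O; print("eye",e@XR,e@YR)
f=ray("top",[(210+449/3.2,120+262/3.2),(210+428/3.2,120+525/3.2)],.085);print("face ang",np.degrees(np.arctan2(*(f[0]-f[1])[1::-1])), [( (q[:2]-O)@XR).round(4) for q in f])
a=np.load("pics/top0.npz")["p"].astype(int);b=np.load("pics/t12.npz")["p"].astype(int)
D=np.abs(a-b).max(2)[120:190,200:350]; print("jar/shoe change",(D>60).sum())
go(.46,-.19,.27,86.2)
E
```

```text
[ 0.09376878 -0.00187878  0.10286601]
slope deg -0.33275847168766154
eye 0.10401440433537772 0.0025949575550605684
face ang -3.9755835257219827 [np.float64(0.1566), np.float64(0.157)]
jar/shoe change 0
t 13.6 pos [ 0.6398 -0.1576  0.3103] F [-0.26  0.29 -0.87]
dp [ -43.9 -177.4   39.8] turn [ 0.1 -0.1  0.1]
```

Request:
{"method": "jog_arm", "body": {"rows": [{"dp": [-10,-40,0],"turn": [0,0,0],"grip": 0},{"dp": [-20,-80,0],"turn": [-6,0,0],"grip": 0},{"dp": [-30,-120,0],"turn": [-12,0,0],"grip": 0},{"dp": [-44,-160,0],"turn": [-18,0,0],"grip": 0},{"dp": [-44,-190,0],"turn": [-24,0,0],"grip": 0},{"dp": [-44,-210,10],"turn": [-30,0,0],"grip": 0},{"dp": [-44,-220,20],"turn": [-36,0,0],"grip": 0},{"dp": [-44,-220,30],"turn": [-42,0,0],"grip": 0},{"dp": [-44,-220,30],"turn": [-45,0,0],"grip": 0},{"dp": [-44,-220,30],"turn": [-45,0,0],"grip": 0}]}}

```text
time_s: 14.6
position: [0.4158, -0.1858, 0.2802]
tcp_rot: [[0.067, 0.701, 0.71], [0.998, -0.047, -0.047], [0.001, 0.712, -0.703]]
force: [-0.3, 1.2, -1.2]
opening: 0.005
```

```bash
python3 - <<'E'
from h import *
grab("wrist","w13"); grab("top","t13"); rk()
E
```

```text
rack tcp 0.0417 0.1218 0.2789
```

View pics/w13.png

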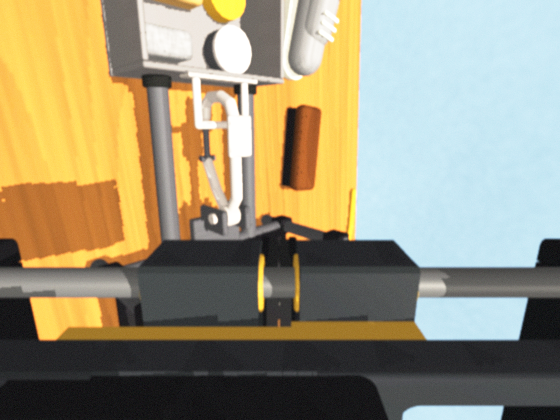

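View pics/t13.png

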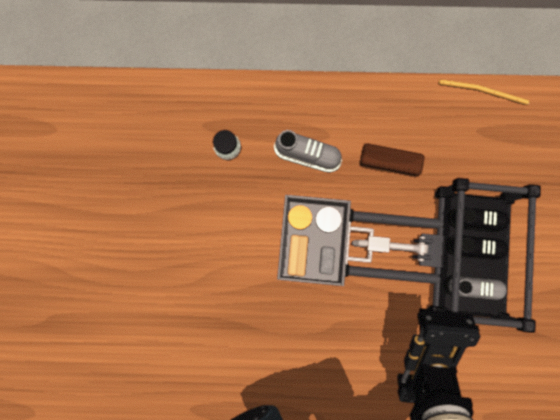

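```bash
python3 - <<'E'
import cv2
a=cv2.imread("pics/w13.png")[60:240,130:300]
cv2.imwrite("pics/w13c.png",cv2.resize(a,None,fx=3.3,fy=3.3,interpolation=cv2.INTER_CUBIC))
E
```

```text
(no output)
```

View pics/w13c.png

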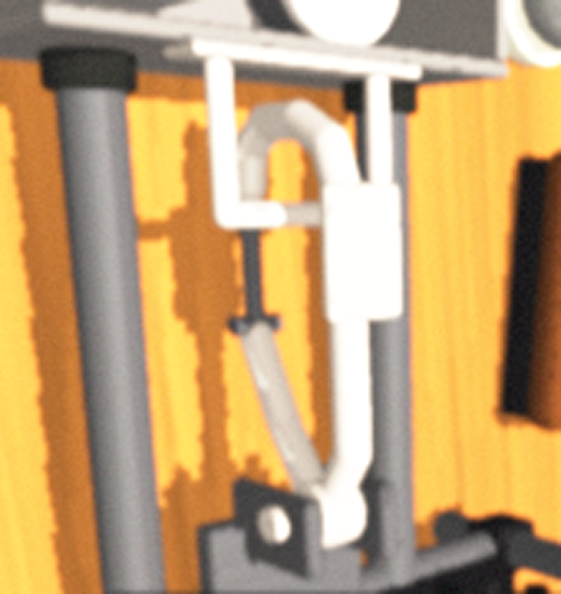

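The close-up shows the dark gate lying straight from its hinge (255,322) towards the nose, with the eye bar (y≈213) passing through the hook. The top view shows the caddy on both bumpers and the bystanders unmoved.

```bash
python3 - <<'E'
from h import *
s=bot.read_state(); print(s["time_s"],s["force"].round(1),abs(s["qvel"]).max())
print(bot.hand_in())
E
```

```text
14.7 [ 0.3  0.2 -0.2] 9.34188828054397
the job is handed in; nothing more can be done
None
```

I slid the caddy home against both bumpers with the open fingers on its far face. I then pressed the snap hook down over the eye with closed fingers, backed off and handed in at 14.7 s. No verdict was reported.

Last checks, all from camera measurements after release:
- **Caddy:** the eye sits at x = 104 mm and y = 3 mm in the rack frame, inside the allowed 100–112 mm and ±20 mm. Both ends of its face measure about 157 mm, at the bumper faces, and it is square to within about 0.2°.
- **Hook:** its pad is 103 mm above the table with a slope of -0.3°, so it is level. While I was pressing, the force rose to 24 N with no more movement, which means it had reached its lower stop.
- **Gate:** in the wrist close-up, the eye bar is inside the hook and the gate looks shut. I judged this by eye and did not measure the gate's angle.
- **Bystanders:** the jar and shoe showed no pixel change from the start. The brush only got a look by eye in the last top view and had not moved.

One check was not clean: at hand-in one arm joint was still settling at about 9°/s. The gripper was clear of everything by then and the wrist force was about zero.

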